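Pull the dust screen's vent flap shut with the hook pole

ROBOT

A 6-joint arm with a two-finger parallel gripper is mounted at the origin on the work surface. World frame = base frame: x ahead of the robot, y to its left, z up, the work surface at z = 0. Lengths are in mm, angles in rad, forces in N, time in s.
With the tool pointing down it reaches from about 350 to 875 mm from the base axis. Payload 4.2 kg.
Tool frame: the origin (TCP) lies midway between the tips of the shut fingers; the grasp point (between the pads) lies arm.grip_depth behind it (arm.grip_depth is the distance from the TCP to the grasp point, in mm); z points along the fingers, y is the direction in which the jaws open and shut (so a half turn about z gives the same grasp; the last joint's range is limited). The gripper opens to 85 mm and grips with 20 to 120 N. Pads are 22 mm wide; open, the fingers measure 114 mm over their backs; the gripper's body (76 mm by 85 mm) begins 54 mm behind the grasp point. The pads swing forward as they close: fully open they stand 13 mm farther back than shut.
Start: joints at [1.588, 0.385, 0.008, 0, -1.194, -0.259], TCP at [149.625, 606.804, 231.312] pointing down, gripper open.
Joint ranges: [-3.14, 3.14], [-1.21, 2.06], [-1.07, 1.41], [-3.16, 2.05], [-2.99, -0.16], [-3.1, 3.1]. Speed limits (rad/s): [2.79, 2.79, 3.14, 3.14, 3.14, 3.14].

INTERFACE

Orientations are given as a unit quaternion [x, y, z, w].
In Python, from bench import arm gives the robot as it stands.
- The arm moves only by the tool play_rows, never from a script. Its argument "motion" is one flat list of numbers, 7 for each row, row after row: the opening in per cent of the stroke, from 0 (shut) to 100 (fully open), then the shift along the world's x, y, z in cm, then the turn, a rotation vector about the world's x, y, z in degrees. A call has 1 to 5 rows; each row is the pose to reach, as a shift and turn from the pose commanded when the call began; what a row does not reach only later rows make up. A row lasts 1/8 s, in which the tool goes at most 62.5 mm and 10.7 degrees, less where a joint would pass 70% of its speed; a pose out of reach is approached as far as the arm can. A call with a gripper value outside its range is refused whole. The fingers move at their own pace and stop on an object; the grip force is fixed at half the most. Time passes only in rows, so rows that repeat a pose let the fingers close. It gives the time, the measured TCP pose, the force and the opening at its end, in the units of the state.
- arm.read_state(): the state, without advancing time (a new reading comes with each control period).
- arm.get_image(name): name is "side" or "top" or "wrist"; returns (picture, depth): 400x640x3 uint8, red, green, blue; 400x640 float32, mm along the optical axis (not along the pixel's ray), 0 where there is no reading.
- arm.camera_info(name): a dict with "fovy" (degrees; the focal length in pixels is half the picture's height over the tangent of half this angle, whatever the lens; pixels are square), "cx", "cy" (the principal point, pixels), "R" (3x3) and "t" (3): a world point X has camera coordinates R X + t. Camera axes: x right, y down, z forward; pixel columns grow to the right and rows downward; lengths in mm; the calibration is good to about 2 mm. A picture is of the moment at which its call begins: read the wrist's pose just before it. camera_info takes no time and is no camera call; for the wrist camera it gives the pose at the moment of the call.
- arm.job_done(): hands the job in, once; it reports no verdict.
Trained networks look in the newest picture that a camera, given by its name, has taken for a name from the list of things; names that differ only in an ending like _2 or _b are one class to them, and where a whole thing is asked for, a point or a joint stands for the part that bears it (a point fixed in the world has none). Each returns a list of dicts, best first, with "confidence" (0 to 1); they miss things now and then, are a little off and sometimes report something else, mostly with a low value. They report only what shows in the picture. A call takes as long as a camera call.
- arm.outline_of(thing, camera): "mask" (400x640 bool, what is visible of it) and "extent" ([left, top, width, height] in pixels, round what is visible of it).
- arm.place_of(thing, camera): "uv" ([column, row] in pixels: a listed point, or the origin of a listed thing).
The state is a dict: "clock": time; "joints": joint angles; "joint_vel": joint speeds; "joint_efforts": joint torques, N m; "position": TCP position; "ee_rot": TCP orientation; "contact_force": force on the tool from outside, world axes, zero at the start; "wrist_torque": the same for the moment, N m; "gripper_width": finger opening in mm.
Only numpy, scipy, OpenCV 4.12 (cv2) and the standard library are available. Lean on these libraries where they do the work, as an engineer would, in place of code of your own. Each camera call takes 0.05 s, during which the arm holds its last target.

TASK

Take the hook pole from its rest, put its hook down through the ring eye on the tilted-back vent flap of the dust screen, and draw the flap gently shut. Keep drawing until the whole screen has also slid hard up against the front end of its track, and hold it tight there for a moment with a pull of 17 N or so, never over 24 N. Then unhook, leaving the flap shut, and lay the pole back in its rest as it was, touching the flap only with the pole and leaving the other things on the bench alone.

Things in the scene. Friction and masses are not known exactly. Their poses are not given: they have to be found in the camera images.
- pole: Hook pole, 364 mm long, 0.16 kg, level in its rest. Square wood handle 22 x 22 mm; x runs along it toward the hook, z up. Origin on the handle's underside at the balance point (within 15 mm). Handle x = -200 to 90 mm, z = 0 to 22; then an 8 mm steel rod at z = 11 up to x = 160, where a 6 mm steel pin is bent straight down to its round end at z = -34.
- hook (a point): Point on the axis of the pole's hook pin, 16 mm above the pin's lower end; in the pole's frame at x = 160, y = 0, z = -18 mm. Axes as the pole's.
- rest: Fixed wooden rest for the pole: plank 240 x 85 x 12 mm, with two uprights 14 mm thick, 85 mm before and behind the middle. Each has a U notch 36 mm wide, floor 70 mm above the bench, horns 16 mm higher. Origin on the bench in the middle; x along the pole (hook toward +x), z up. The pole's origin lies over it within 10 mm.
- rest_floor (a point): Middle of the rest at the height of the notch floors, 70 mm above the bench: the pole's origin lies here when it is put away.
- screen: Plywood dust screen, 358 mm wide along its y: solid up to 150 mm, posts 24 mm square, 260 mm high at y = +-167 mm, vent flap hinged between them, no top rail. Its feet stand in a fixed track where it slides stiffly (9 N) along x; 0 to 20 mm (unknown) are left toward -x up to a hard end. Origin on the bench under the hinge line; x points away from the robot, as the flap tilts.
- hinge (a point): Middle of the flap's hinge line, 150 mm above the bench; the hinge axis is the screen's y. Axes as the screen's.
- flap (a joint): Vent flap's angle (rad): 0 = shut (upright, hard stop), grows as its top tilts back to the screen's +x, up to 1.0. Plywood panel 270 mm wide, 174 mm high from the hinge, 9 mm thick, a steel ring eye on its front. The stiff hinge keeps it where it is left; closing takes about 5 N at the eye.
- eye (a point): Centre of the ring eye: hole 20 mm, wire 5 mm, 32 mm off the flap's front, near its top. In the flap's frame (origin hinge, the screen's axes turned about +y by the flap angle) it is at x = -32, z = 150 mm. The ring is level at flap angle 0.45 rad, else tilted by the difference. At least 30 mm of free room below it.
- glue: Bystander: small white glue bottle, 34 mm wide, 85 mm high, standing. Leave alone.
- block: Bystander: wooden sanding block 95 x 45 x 35 mm. Leave alone.
- mallet: Bystander: hammer with a wooden handle, lying. Leave alone.
- jar: Bystander: amber jar, 68 mm wide, 115 mm high, standing. Leave alone.
- tin: Bystander: bare metal tin, 66 mm wide, 100 mm high, standing. Leave alone.
- driver: Bystander: screwdriver with a wooden handle, lying. Leave alone.
- caul: Bystander: dark wooden strip 150 x 28 x 18 mm. Leave alone.

How it is judged:
By the outcome, as a careful person would: the job done as asked, in the order asked, and still so for the second after the job is handed in, with the robot touching nothing.
It also fails if it takes over 72 s, if anything falls off the work surface, if the arm or the gripper's body presses on something with over 40 N, if the wrist force passes 120 N, or if a joint passes its speed limit or range.

## Working session

There is one attempt and no reset: what is moved stays moved. The work goes in short steps, Python scripts to look and compute and a tool call to move; the robot and the scene stay as the last step left them, time stands still between calls to the robot, and variables do not carry over. Pictures are saved under pics/ and viewed, and the job is handed in when it is done.

Besides the shell and the picture viewer there is one more tool, called after ">>>" in YAML: its name, and indented under it one key for each argument. play_rows: Moves the arm, as the interface text tells. Its arguments: {"type":"object","properties":{"motion":{"type":"array","items":{"type":"number"}}},"required":["motion"]}

```bash
mkdir -p pics; ls; cat > h.py <<'E'
import numpy as np, cv2
from scipy.spatial.transform import Rotation as Rn
from bench import arm
def K(n):
    c=arm.camera_info(n); f=200/np.tan(np.radians(c['fovy'])/2)
    return f,c['cx'],c['cy'],np.array(c['R']),np.array(c['t'])
def back(n,d,uv):
    f,cx,cy,R,t=K(n); uv=np.atleast_2d(uv); d=np.atleast_1d(d)
    c=np.stack([(uv[:,0]-cx)/f*d,(uv[:,1]-cy)/f*d,d],1)
    return (c-t)@R
def proj(n,X):
    f,cx,cy,R,t=K(n); c=np.atleast_2d(X)@R.T+t
    return np.stack([c[:,0]/c[:,2]*f+cx,c[:,1]/c[:,2]*f+cy],1)
def ray_z(n,uv,z):
    f,cx,cy,R,t=K(n); o=-R.T@t; d=R.T@np.array([(uv[0]-cx)/f,(uv[1]-cy)/f,1]); return o+d*(z-o[2])/d[2]
def save(p,name): cv2.imwrite('pics/'+name+'.png',cv2.cvtColor(p,cv2.COLOR_RGB2BGR))
E
python3 - <<'E'
from h import *
s=arm.read_state(); print(s, arm.grip_depth)
for n in ['side','top','wrist']:
    p,d=arm.get_image(n); save(p,n+'0'); np.save(n+'0.npy',d)
    print(n,arm.camera_info(n))
    for th in ['pole','hook','rest','rest_floor','screen','hinge','eye']:
        try: print(th,[(np.round(r['uv'],1).tolist(),round(r['confidence'],2)) for r in arm.place_of(th,n)][:2])
        except Exception as e: print(th,e)
print(arm.read_state()['clock'])
E
```

```text
pics
{'clock': 0.0, 'joints': array([ 1.58758067e+00,  3.85567502e-01,  6.62363455e-03, -5.18994517e-04,
       -1.19401295e+00, -2.58601145e-01]), 'joint_vel': array([ 0.00011895, -0.00177617, -0.00201997, -0.00068645, -0.00050838,
        0.00053705]), 'joint_efforts': array([ 1.03226412e-03, -3.92287517e+01,  1.88398343e+01,  4.18623224e+00,
       -4.65591147e-03, -2.82378856e-06]), 'position': array([149.50239159, 606.24692689, 230.21116242]), 'ee_rot': array([ 9.92687320e-01, -1.20708991e-01, -9.06358332e-05,  1.10312654e-03]), 'contact_force': array([ 0.61826933, -0.77114486,  0.47709844]), 'wrist_torque': array([ 0.01653492,  0.00473123, -0.01497652]), 'gripper_width': 85.37377411328004} 18.700000000000003
side {'fovy': 57.150604988668036, 'cx': 316.51795481222456, 'cy': 198.54580980977192, 'R': array([[-0.9429802 , -0.33269001,  0.01028151],
       [-0.24593802,  0.67561011, -0.69502912],
       [ 0.22428295, -0.65792731, -0.71890807]]), 't': array([445.85678961, 342.2101236 , 989.47026034])}
pole [([333.6, 192.4], 0.66)]
hook [([298.8, 172.7], 0.65)]
rest [([336.2, 203.7], 
[... 412 characters left out ...]
1.23915312])}
pole [([378.6, 206.6], 0.72), ([297.0, 161.8], 0.24)]
hook [([385.9, 171.9], 0.58), ([322.3, 258.5], 0.45)]
rest [([374.8, 217.8], 0.92)]
rest_floor [([374.9, 211.2], 0.73)]
screen [([295.1, 175.2], 0.93), ([375.6, 210.3], 0.73)]
hinge [([295.3, 163.7], 0.76), ([421.0, 202.4], 0.65)]
eye []
wrist {'fovy': 62.47090169843646, 'cx': 312.314074137797, 'cy': 199.75986890245062, 'R': array([[-2.38892278e-01, -9.71045915e-01, -5.57398746e-04],
       [-9.30413081e-01,  2.28731587e-01,  2.86379748e-01],
       [-2.77960389e-01,  6.89325214e-02, -9.58116031e-01]]), 't': array([625.8931689 , -37.68043186, 378.89223525])}
pole []
hook []
rest []
rest_floor []
screen []
hinge []
eye []
1.2
```

View pics/side0.png

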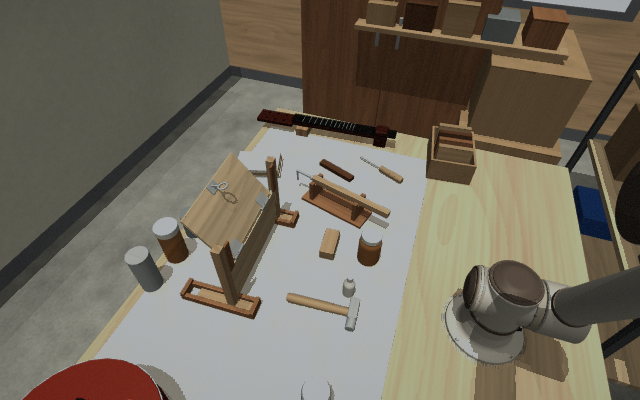

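View pics/top0.png

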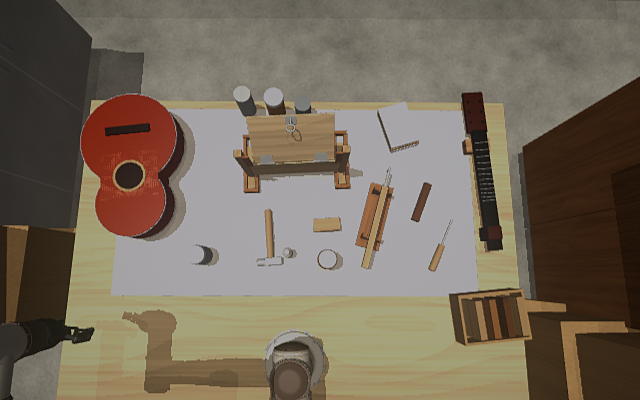

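```bash
python3 - <<'E'
from h import *
for n,c in (('side',(180,100,430,300)),('top',(200,110,430,260))):
    p=cv2.imread(f'pics/{n}0.png'); x0,y0,x1,y1=c
    cv2.imwrite(f'pics/{n}0z.png',cv2.resize(p[y0:y1,x0:x1],None,fx=3,fy=3,interpolation=cv2.INTER_CUBIC))
E
```

```text
(no output)
```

View pics/side0z.png

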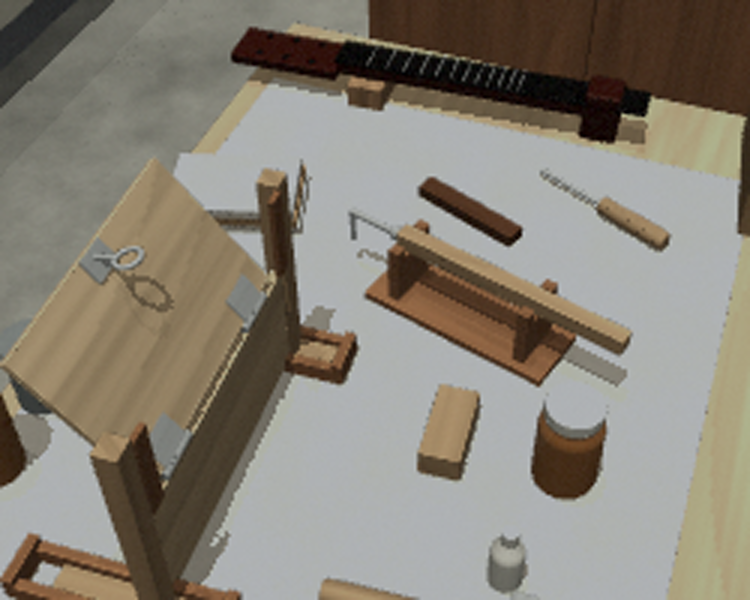

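View pics/top0z.png

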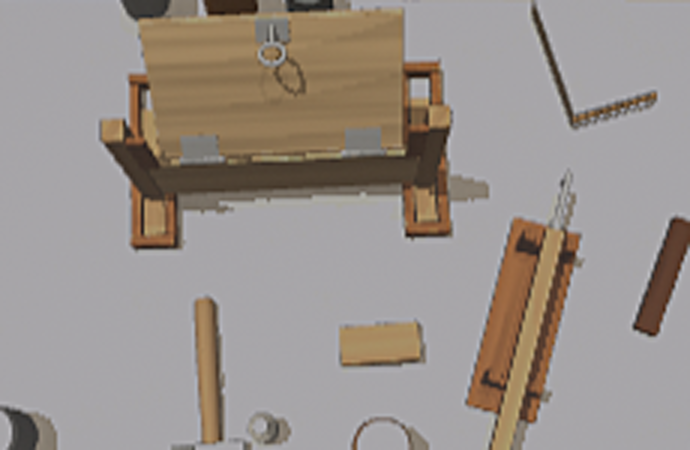

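```bash
python3 - <<'E'
from h import *
def tri(uv):
    A=[];b=[]
    for n,(u,v) in uv.items():
        f,cx,cy,R,t=K(n); o=-R.T@t; d=R.T@np.array([(u-cx)/f,(v-cy)/f,1]); d/=np.linalg.norm(d)
        P=np.eye(3)-np.outer(d,d); A.append(P); b.append(P@o)
    X=np.linalg.lstsq(np.vstack(A),np.hstack(b),rcond=None)[0]; return X
def show(k,uv):
    X=tri(uv); print(k,X.round(1),{n:(proj(n,X)[0]-uv[n]).round(1).tolist() for n in uv})
show('eye',dict(side=(221.5,186.5),top=(290.3,127.5)))
show('hook',dict(side=(298.8,172.7),top=(385.9,171.9)))
show('hinge',dict(side=(253,224.2),top=(295.3,163.7)))
show('pole',dict(side=(333.6,192.4),top=(378.6,206.6)))
print('restfloor',ray_z('top',(374.9,211.2),70),ray_z('side',(335.1,193.6),70))
for n in ['side','top']:
    p,_=arm.get_image(n); d=np.load(n+'0.npy')
    for th in ['pole','eye','screen','rest']:
        for r in arm.outline_of(th,n)[:2]:
            m=r['mask']; print(n,th,r['confidence'],r['extent'],m.sum()); 
            np.save(f'm_{n}_{th}.npy',m) if r is not None else 0
            break
E
```

```text
eye [734.6   5.7 283. ] {'side': [-0.3, -0.1], 'top': [0.1, 0.2]}
hook [ 651.  -317.7   83.1] {'side': [0.2, 0.0], 'top': [-0.0, -0.2]}
hinge [661.8  -2.2 151.6] {'side': [0.8, 0.2], 'top': [-0.2, -0.7]}
pole [ 523.2 -294.3   54.5] {'side': [-2.2, -0.6], 'top': [0.3, 2.2]}
restfloor [ 512.37944667 -277.71566725   70.        ] [ 504.55705168 -275.42882722   70.        ]
side pole 0.62 [295.8, 168.9, 94.2, 48.9] 857
side eye 0.71 [183.4, 153.0, 85.9, 99.7] 4751
side screen 0.67 [180.5, 153.4, 114.6, 156.6] 8458
side rest 0.74 [303.7, 172.3, 67.2, 56.4] 1379
top pole 0.9 [362.1, 166.2, 27.2, 99.5] 528
top eye 0.95 [244.5, 111.5, 87.2, 52.4] 3920
top screen 0.7 [236.9, 112.8, 112.9, 76.6] 5891
top rest 0.68 [359.2, 181.4, 34.9, 69.9] 1132
```

```bash
python3 - <<'E'
from h import *
def pts(n,th):
    m=np.load(f'm_{n}_{th}.npy'); d=np.load(n+'0.npy'); v,u=np.nonzero(m&(d>0)); return back(n,d[v,u],np.stack([u,v],1)),np.stack([u,v],1)
for n in ['top','side']:
    P,uv=pts(n,'pole'); T=P[(P[:,2]>86)&(P[:,2]<100)]; print(n,'poletop',len(T),np.median(T[:,2]))
    c=np.median(T,0)
    for _ in range(4):
        q=T[:,:2]-c[:2]; U,S,V=np.linalg.svd(q-q.mean(0),full_matrices=False); ax=V[0]*np.sign(V[0][0]); c2=q.mean(0)+c[:2]; nn=np.array([-ax[1],ax[0]])
        T=T[abs((T[:,:2]-c2)@nn)<13]; c=np.r_[c2,0]
    s=(T[:,:2]-c2)@ax; w=(T[:,:2]-c2)@nn; print('ax',ax,np.degrees(np.arctan2(ax[1],ax[0])),'center',c2,'s',np.percentile(s,[0,1,99,100]),'w',np.percentile(w,[1,99]),'z slope',np.polyfit(s,T[:,2],1))
    for s0,s1 in ((np.percentile(s,[0,100]),)):
        print('ends',c2+ax*s0,c2+ax*s1, 'origin est tail',c2+ax*(s0+200),'front',c2+ax*(s1-90))
    A=P[P[:,2]>0]; 
    P,uv=pts(n,'eye'); 
    # plane RANSAC
    best=None;rng=np.random.default_rng(0)
    for _ in range(300):
        a,b,c_=P[rng.integers(len(P),size=3)]; k=np.cross(b-a,c_-a); l=np.linalg.norm(k)
        if l<1000: continue
        k/=l; i=abs((P-a)@k)<3
        if best is None or i.sum()>best.sum(): best=i
    Q=P[best]; m=Q.mean(0); k=np.linalg.svd(Q-m,full_matrices=False)[2][2]; k*=-np.sign(k[0]); print(n,'flap',best.sum(),len(P),'n',k,'angle',np.arctan2(k[2],np.hypot(k[0],k[1])),'yaw',np.degrees(np.arctan2(-k[1],-k[0])),m)
    z=Q[:,2]; print('  z range',np.percentile(z,[1,99]),'y',np.percentile(Q[:,1],[1,99]), 'x',np.percentile(Q[:,0],[1,99]))
    h=(P-m)@k; r=P[(h>20)&(h<45)]; print('  eye ring', len(r), r.mean(0) if len(r) else 0, (r.max(0)+r.min(0))/2 if len(r) else 0)
    P,uv=pts(n,'screen'); t=P[(P[:,2]>254)&(P[:,2]<266)&(P[:,0]<700)]
    for sg in (1,-1):
        q=t[np.sign(t[:,1])==sg]; q=q[abs(q[:,1])>120]
        if len(q): print('  post',len(q),np.median(q,0),(np.percentile(q,3,axis=0)+np.percentile(q,97,axis=0))/2)
E
```

```text
top poletop 496 91.10172153952817
ax [ 0.96403883 -0.26576144] -15.412202543664483 center [ 460.79259347 -272.38623239] s [-141.66600559 -137.04129583  141.28724016  148.77235079] w [-10.69531203  10.40376179] z slope [6.26957728e-05 9.10413399e+01]
ends [ 324.22106381 -234.73687085] [ 604.21491582 -311.92418646] origin est tail [ 517.02882894 -287.8891587 ] front [ 517.45142151 -288.00565692]
top flap 3215 3903 n [-0.77659175 -0.04133474  0.62864672] angle 0.6798118573424419 yaw 3.046740476843598 [725.95117576   6.25253323 223.84941065]
  z range [156.93634976 285.00786817] y [-124.59573599  137.29385141] x [668.85147113 778.67362378]
  eye ring 34 [734.96273903   6.38090382 287.68905761] [735.33798789   5.04864021 288.59265388]
  post 70 [661.62176338 166.08568472 259.19862881] [662.9915498  160.22508718 259.24287382]
  post 63 [ 679.24849476 -161.21330024  259.05293239] [ 679.86639935 -154.82676937  258.84625201]
side poletop 507 91.00991571470374
ax [ 0.96364352 -0.26719127] -15.497198983190074 center [ 453.37136122 -270.1504807 ] s [-141.80032469 -140.21213865  158.86605312  212.17383503] w [-12.45034493  10.82934297] z slope [-3.05939595e-03  9.09617815e+01]
ends [ 316.7263977  -232.26267232] [ 657.83130173 -326.84147647] origin est tail [ 509.455101   -285.70092568] front [ 571.10338524 -302.79426245]
side flap 4442 4739 n [-0.77729162 -0.04057798  0.62783053] angle 0.6787627940780794 yaw 2.9883745139120097 [722.42383098  14.37069864 224.75646278]
  z range [156.8696186  284.20522139] y [-123.7146928   139.02904364] x [665.68637196 773.48024995]
  eye ring 43 [731.58690522   6.40193988 287.74190302] [730.74443935   5.92342963 287.25358965]
  post 108 [657.11817719 168.67567398 258.75515552] [658.32266056 162.60499954 258.09082492]
  post 52 [ 673.03693837 -159.58336374  258.543643  ] [ 674.11782375 -156.89841327  257.82352243]
```

>>> play_rows:
  motion: [100,3.5,-4.5,0,0,0,0,100,7,-9.5,0,0,0,0,100,10.5,-14,0,0,0,0,100,14.5,-19,0,0,0,0,100,18,-24,0,0,0,-1.6]

```text
clock: 2.33
position: [330.6, 365.4, 231.6]
ee_rot: [0.991, -0.135, 0.0, -0.0]
contact_force: [1.4, 0.1, 0.8]
gripper_width: 85.7
```

>>> play_rows:
  motion: [100,3,-5,0,0,0,0,100,6,-10,0,0,0,0,100,9,-15.5,0,0,0,0,100,11,-21.5,0,0,0,0,100,12.5,-27.5,0,0,0,0]

```text
clock: 2.95
position: [455.2, 90.2, 231.6]
ee_rot: [0.991, -0.134, 0.0, -0.0]
contact_force: [0.4, -0.0, -0.2]
gripper_width: 85.1
```

>>> play_rows:
  motion: [100,1,-6,0,0,0,0,100,2,-12,0,0,0,0,100,3,-18,0,0,0,0,100,4,-24,0,0,0,0,100,5,-30,0,0,0,0]

```text
clock: 3.58
position: [504.7, -210.0, 231.7]
ee_rot: [0.991, -0.134, 0.001, 0.0]
contact_force: [0.8, 1.0, 0.2]
gripper_width: 85.6
```

>>> play_rows:
  motion: [100,0.4,-4,0,0,0,0,100,0.8,-7.9,-2,0,0,0,100,0.8,-7.9,-5,0,0,0,100,0.8,-7.9,-7,0,0,0,100,0.8,-7.9,-7,0,0,0]

```text
clock: 4.2
position: [511.5, -286.8, 159.7]
ee_rot: [0.991, -0.135, -0.002, -0.0]
contact_force: [0.3, -1.0, 0.8]
gripper_width: 85.4
```

```bash
python3 - <<'E'
from h import *
s=arm.read_state(); print(s['clock'],s['position'],s['joints'],s['contact_force'],s['ee_rot'])
p,d=arm.get_image('wrist'); save(p,'w1'); np.save('w1.npy',d)
r=arm.outline_of('pole','wrist'); print([(x['confidence'],x['extent']) for x in r]); 
if r:
    np.save('mw1.npy',r[0]['mask']); v,u=np.nonzero(r[0]['mask']&(d>0)); P=back('wrist',d[v,u],np.stack([u,v],1))
    print(np.percentile(P,[2,50,98],axis=0)); T=P[(P[:,2]>85)&(P[:,2]<100)]; c=T.mean(0); V=np.linalg.svd(T-c,full_matrices=False)[2]; print(len(T),c,V[0]*np.sign(V[0][0]), np.degrees(np.arctan(V[0][1]/V[0][0])))
R=Rn.from_quat(s['ee_rot']).as_matrix(); print(R)
E
```

```text
4.2 [ 511.45484738 -286.77433041  159.6538444 ] [-2.35112816e-01  3.81344348e-01 -1.88430490e-01 -2.39416814e-04
 -1.00503185e+00  1.53585690e+00] [ 0.32534209 -1.03864419  0.79125605] [ 9.90887151e-01 -1.34679708e-01 -1.98505861e-03 -3.00778113e-04]
[(0.64, [297.8, 0.0, 37.9, 358.9])]
[[ 402.280823   -320.0729757    86.21311506]
 [ 529.7295417  -292.07670478   94.36838064]
 [ 629.69053279 -253.36306339   96.02371844]]
10427 [ 522.82046633 -290.46425088   93.89972705] [ 0.96471388 -0.26312775 -0.00953489] -15.256443662982475
[[ 9.63714871e-01 -2.66905979e-01 -3.85292072e-03]
 [-2.66903591e-01 -9.63722571e-01  1.13076856e-03]
 [-4.01495556e-03 -6.13801064e-05 -9.99991938e-01]]
```

View pics/w1.png

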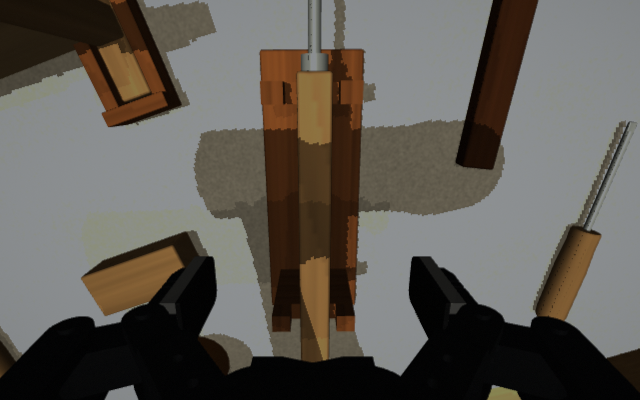

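```bash
python3 - <<'E'
from h import *
ax=np.array([.964,-.2655]); nn=np.array([.2655,.964])
s=arm.read_state()['position'][:2]
for k,uv,z in (('handle front',(314,71),92),('ferrule front',(314,52),90),('upright F near',(285,104),86),('upright F far',(285,80),86),('upright R',(283,330),80),('upright R top/front',(290,295),86),('rear upright bot',(345,318),86),('plank front',(313,49),12)):
    X=ray_z('wrist',uv,z); print(k,X.round(1),'along',((X[:2]-s)@ax).round(1),'lat',((X[:2]-s)@nn).round(1))
E
```

```text
handle front [ 599.4 -311.2   92. ] along 89.6 lat -0.3
ferrule front [ 609.8 -314.    90. ] along 100.4 lat -0.3
upright F near [ 585.8 -288.3   86. ] along 70.4 lat 18.1
upright F far [ 599.6 -292.4   86. ] along 84.8 lat 17.8
upright R [ 418.6 -235.8   80. ] along -104.7 lat 24.4
upright R top/front [ 451.6 -251.9   86. ] along -68.6 lat 17.6
rear upright bot [ 420.7 -287.2   86. ] along -89.0 lat -24.6
plank front [ 622.1 -316.9   12. ] along 113.0 lat 0.2
```

>>> play_rows:
  motion: [60,0,0,-4,0,0,0,60,0,0,-7.5,0,0,0,60,0,0,-9.5,0,0,0,60,0,0,-10.2,0,0,0,60,0,0,-10.2,0,0,0]

```text
clock: 4.92
position: [513.3, -287.1, 60.2]
ee_rot: [0.991, -0.134, 0.001, 0.0]
contact_force: [0.6, -1.0, 0.1]
gripper_width: 51.8
```

>>> play_rows:
  motion: [30,0,0,0,0,0,0,10,0,0,0,0,0,0,0,0,0,0,0,0,0,0,0,0,0,0,0,0,0,0,0,0,0,0,0]

```text
clock: 5.55
position: [513.5, -287.3, 60.8]
ee_rot: [0.991, -0.134, 0.001, 0.0]
contact_force: [-0.3, 0.7, 5.6]
gripper_width: 21.2
```

>>> play_rows:
  motion: [0,0,0,1,0,0,0,0,0,0,3,0,0,0,0,0,0,6,0,0,0,0,0,0,8,0,0,0,0,0,0,8,0,0,0]

```text
clock: 6.18
position: [513.2, -287.0, 140.8]
ee_rot: [0.991, -0.135, 0.002, 0.0]
contact_force: [0.1, 0.7, -1.7]
gripper_width: 21.4
```

```bash
python3 - <<'E'
from h import *
s=arm.read_state(); print(s['clock'],s['position'],s['contact_force'],s['wrist_torque'])
p,d=arm.get_image('side'); save(p[120:280,260:420].repeat(4,0).repeat(4,1),'s2')
E
```

```text
6.175 [ 513.18997578 -287.03635917  140.77541002] [ 0.08089165  0.6515566  -1.71146682] [ 0.01499408 -0.02062272 -0.07266916]
```

View pics/s2.png

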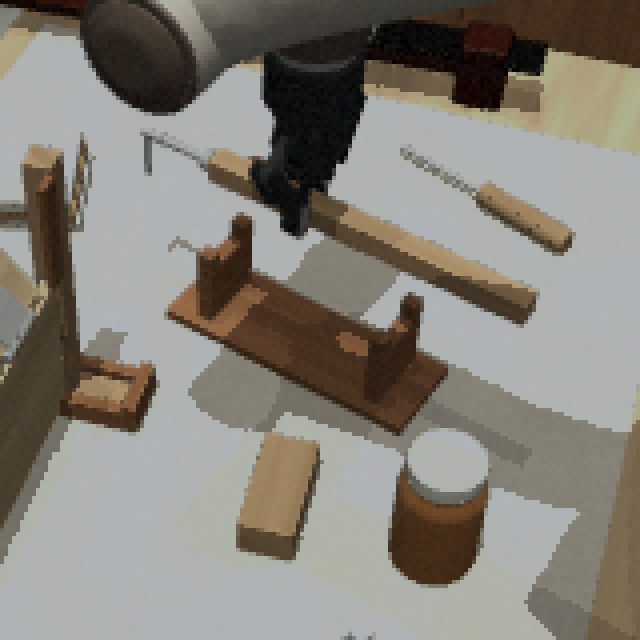

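>>> play_rows:
  motion: [0,0,0,4,0,0,0,0,0,0,9,0,0,0,0,0,0,14,0,0,0,0,0,0,18,0,0,0,0,0,1,20,0,0,2]

```text
clock: 6.85
position: [512.6, -277.1, 340.0]
ee_rot: [0.993, -0.117, 0.0, -0.0]
contact_force: [0.2, 0.3, -2.3]
gripper_width: 21.1
```

>>> play_rows:
  motion: [0,0.5,4,0,0,0,2,0,1,9,0,0,0,5,0,2,14,0,0,0,8,0,3,19,0,0,0,12,0,3,23,0,0,0,15]

```text
clock: 7.48
position: [542.2, -44.8, 336.9]
ee_rot: [1.0, 0.015, -0.002, -0.0]
contact_force: [0.3, 0.6, -1.7]
gripper_width: 21.3
```

>>> play_rows:
  motion: [0,0.5,3,0,0,0,1.4,0,1,4.4,0,0,0,1.4,0,1,4.4,0,0,0,1.4,0,1,4.4,0,0,0,1.4]

```text
clock: 7.98
position: [552.3, -3.7, 338.8]
ee_rot: [1.0, 0.025, -0.001, 0.0]
contact_force: [-1.0, -0.1, -2.0]
gripper_width: 21.3
```

```bash
python3 - <<'E'
from h import *
s=arm.read_state(); print(s['clock'],s['position'],s['ee_rot'],s['contact_force'])
for n in ('side','top'):
    p,d=arm.get_image(n); save(p,n+'3'); np.save(n+'3.npy',d)
    for th in ('hook','eye'):
        print(n,th,[(np.round(r['uv'],1).tolist(),round(r['confidence'],2)) for r in arm.place_of(th,n)][:2])
p=cv2.imread('pics/side3.png'); cv2.imwrite('pics/side3z.png',cv2.resize(p[130:230,190:320],None,fx=6,fy=6,interpolation=cv2.INTER_CUBIC))
p=cv2.imread('pics/top3.png'); cv2.imwrite('pics/top3z.png',cv2.resize(p[90:190,230:360],None,fx=6,fy=6,interpolation=cv2.INTER_CUBIC))
E
```

```text
7.975 [552.32707757  -3.73796443 338.75353595] [ 9.99683370e-01  2.51534593e-02 -6.48612184e-04  2.04299416e-04] [-1.04055809 -0.09369004 -2.01637119]
side hook [([231.5, 172.3], 0.72)]
side eye [([223.4, 185.9], 0.73)]
top hook []
top eye [([287.2, 127.8], 0.93), ([439.2, 244.9], 0.73)]
```

View pics/side3z.png

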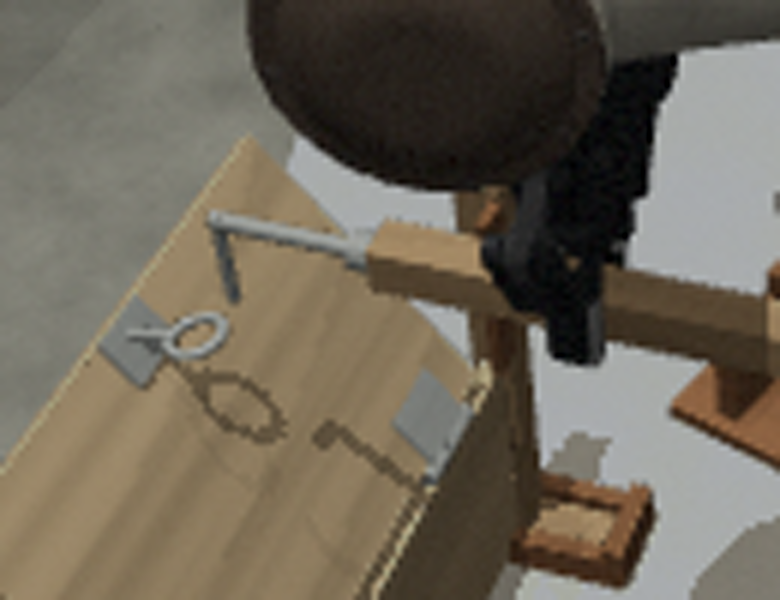

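View pics/top3z.png

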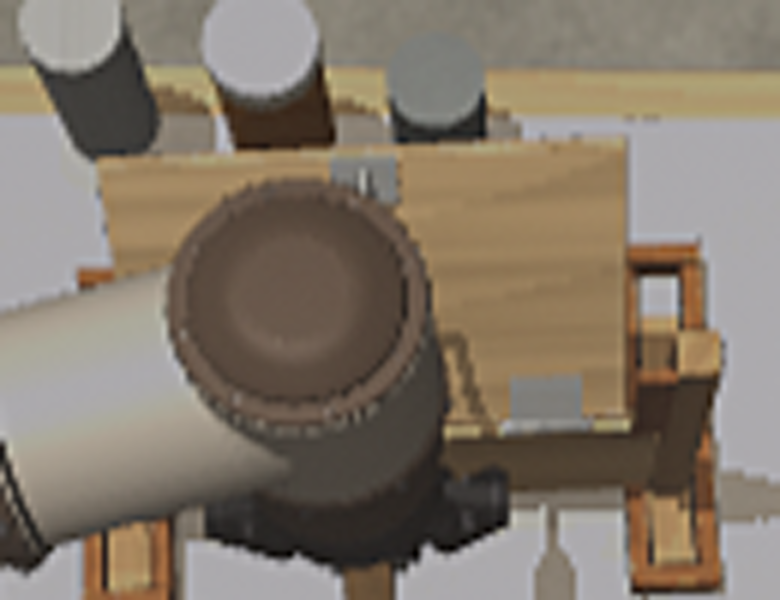

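```bash
python3 - <<'E'
from h import *
c=np.array([552.3,-3.7,338.8]); a=np.radians(2.9); ex=np.array([np.cos(a),np.sin(a),0])
for L in (155,160,165):
  for k,z in (('bottom',-34),('top',11)):
    X=c+ex*L+[0,0,10.2+z]; print(L,k,X.round(1),proj('side',X).round(1))
d=np.load('side3.npy')
for uv in ((226,167),(229,178),(228,176),(220,184),(226,187),(217,189)):
    print(uv,d[uv[1],uv[0]], back('side',d[uv[1],uv[0]],uv).round(1))
# ring points
from itertools import product
for n in ('top0','side3'):
    m=n[:-1]
    d=np.load(n+'.npy'); v,u=np.mgrid[100:230,200:330].reshape(2,-1); ok=d[v,u]>0; P=back(m,d[v,u],np.stack([u,v],1))
    # flap plane
    k=np.array([-.777,-.041,.628]);h0=np.median((P[(P[:,2]>200)&(P[:,2]<280)&(abs(P[:,1])<100)])@k)
    h=P@k-h0; r=(h>22)&(h<42)&(P[:,2]<305)&(P[:,2]>265)&(P[:,0]>715); print(n,r.sum(),P[r].min(0).round(1),P[r].max(0).round(1),((P[r].min(0)+P[r].max(0))/2).round(1), u[r].min(),u[r].max(),v[r].min(),v[r].max())
for X in ([733,5.5,287],[735,5.5,287],[731,5.5,287]): print(X,proj('side',X).round(1),proj('top',X).round(1))
E
```

```text
155 bottom [707.1   4.1 315. ] [[229.  179.4]]
155 top [707.1   4.1 360. ] [[226.  165.8]]
160 bottom [712.1   4.4 315. ] [[227.2 179. ]]
160 top [712.1   4.4 360. ] [[224.1 165.4]]
165 bottom [717.1   4.6 315. ] [[225.3 178.6]]
165 top [717.1   4.6 360. ] [[222.2 165. ]]
(226, 167) 884.5547 [[705.4   7.4 359.3]]
(229, 178) 913.6312 [[705.5   4.9 321.1]]
(228, 176) 906.4907 [[705.7   6.8 329.4]]
(220, 184) 949.3023 [[740.1   1.2 285.7]]
(226, 187) 935.8181 [[717.3   9.3 289.9]]
(217, 189) 967.58905 [[753.2   1.8 263.8]]
top0 25 [722.7  -8.5 284.4] [748.2  18.6 291.5] [735.5   5.  287.9] 286 295 123 131
side3 36 [722.1  -6.9 283.2] [743.   20.1 291.2] [732.6   6.6 287.2] 217 227 182 189
[733, 5.5, 287] [[221.5 185.4]] [[290.3 127.8]]
[735, 5.5, 287] [[220.8 185.2]] [[290.3 127.1]]
[731, 5.5, 287] [[222.2 185.6]] [[290.3 128.4]]
```

>>> play_rows:
  motion: [0,1,0.1,0,0,0,0,0,2.4,0.15,0,0,0,0,0,2.4,0.15,-1,0,0,0,0,2.4,0.15,-1.4,0,0,0,0,2.4,0.15,-1.4,0,0,0]

```text
clock: 8.9
position: [576.1, -1.5, 324.6]
ee_rot: [1.0, 0.026, -0.001, 0.0]
contact_force: [0.0, -0.3, -1.9]
gripper_width: 21.0
```

```bash
cat > look.py <<'E'
from h import *
import sys
n=sys.argv[1]
s=arm.read_state(); print(s['clock'],s['position'].round(1),s['contact_force'].round(1),s['ee_rot'].round(4))
p,d=arm.get_image('side'); np.save('cur.npy',d); save(cv2.resize(p[140:220,185:285],None,fx=8,fy=7.5 if 0 else 8,interpolation=cv2.INTER_CUBIC)[:600],n)
E
python3 look.py s4
```

```text
8.9 [576.1  -1.5 324.6] [ 0.  -0.3 -1.9] [ 9.997e-01  2.570e-02 -8.000e-04  2.000e-04]
```

View pics/s4.png

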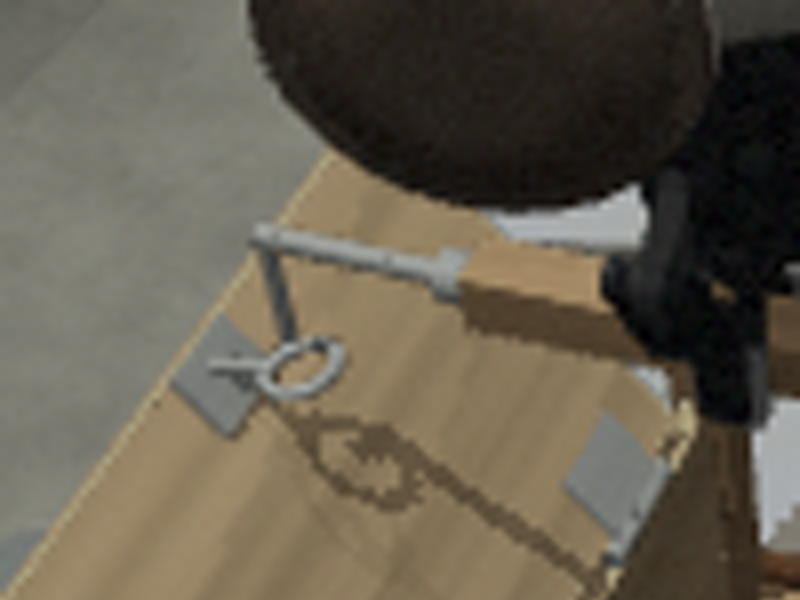

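>>> play_rows:
  motion: [0,-0.15,-0.1,-0.4,0,0,0,0,-0.15,-0.1,-0.9,0,0,0,0,-0.15,-0.1,-1.4,0,0,0,0,-0.15,-0.1,-1.9,0,0,0,0,-0.15,-0.1,-1.9,0,0,0]

```text
clock: 9.57
position: [574.8, -2.4, 305.7]
ee_rot: [1.0, 0.026, -0.001, 0.0]
contact_force: [-1.4, 0.5, -1.6]
gripper_width: 21.4
```

```bash
python3 look.py s5
```

```text
9.575 [574.8  -2.4 305.7] [-1.4  0.5 -1.6] [ 9.997e-01  2.570e-02 -6.000e-04  1.000e-04]
```

View pics/s5.png

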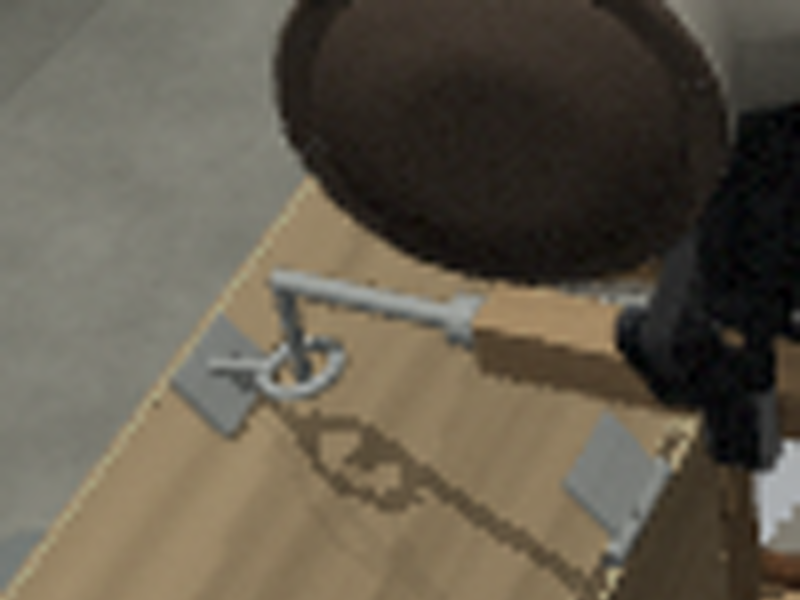

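Pin tip (≈(303,375) in the zoom) is inside the ring (centre ≈(301,368)). Go on down.

>>> play_rows:
  motion: [0,0,0,-0.5,0,0,0,0,0,0,-1,0,0,0,0,0,0,-1.5,0,0,0,0,0,0,-1.5,0,0,0]

```text
clock: 10.12
position: [574.7, -2.5, 290.6]
ee_rot: [1.0, 0.026, -0.001, 0.0]
contact_force: [-0.2, -0.3, -2.2]
gripper_width: 21.2
```

```bash
python3 look.py s6
```

```text
10.125 [574.7  -2.5 290.6] [-0.2 -0.3 -2.2] [ 9.997e-01  2.570e-02 -7.000e-04  1.000e-04]
```

View pics/s6.png

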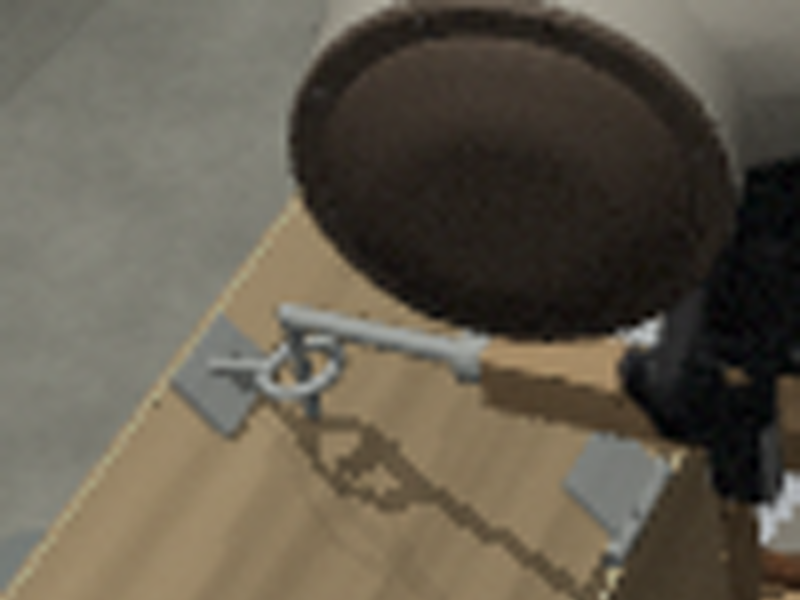

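>>> play_rows:
  motion: [0,-0.2,0,0,0,0,0,0,-0.4,-0.02,0,0,0,0,0,-0.6,-0.03,0,0,0,0,0,-0.8,-0.04,0.1,0,0,0,0,-1.0,-0.05,0.2,0,0,0]

```text
clock: 10.8
position: [565.8, -2.7, 293.2]
ee_rot: [1.0, 0.026, 0.001, -0.0]
contact_force: [5.5, 1.0, -4.1]
gripper_width: 20.9
```

>>> play_rows:
  motion: [0,-0.2,-0.01,0.1,0,0,0,0,-0.4,-0.02,0.2,0,0,0,0,-0.6,-0.03,0.27,0,0,0,0,-0.8,-0.04,0.34,0,0,0,0,-1.0,-0.05,0.42,0,0,0]

```text
clock: 11.42
position: [554.9, -3.4, 297.5]
ee_rot: [1.0, 0.026, 0.0, -0.0]
contact_force: [5.2, -0.1, -4.4]
gripper_width: 21.2
```

```bash
python3 look.py s7
```

```text
11.425 [554.9  -3.4 297.5] [ 5.2 -0.1 -4.4] [ 0.9997  0.0258  0.     -0.    ]
```

View pics/s7.png

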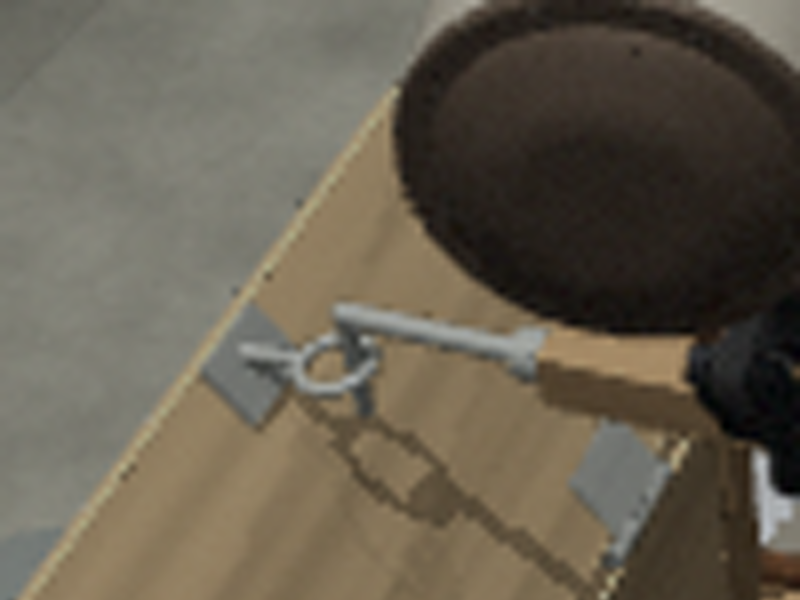

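>>> play_rows:
  motion: [0,-0.3,-0.015,0.12,0,0,0,0,-0.6,-0.03,0.23,0,0,0,0,-0.9,-0.045,0.33,0,0,0,0,-1.2,-0.06,0.42,0,0,0,0,-1.5,-0.08,0.5,0,0,0]

```text
clock: 12.1
position: [539.7, -4.2, 302.4]
ee_rot: [1.0, 0.026, -0.0, -0.0]
contact_force: [5.0, -0.2, -6.1]
gripper_width: 21.1
```

>>> play_rows:
  motion: [0,-0.3,-0.015,0.08,0,0,0,0,-0.6,-0.03,0.15,0,0,0,0,-0.9,-0.045,0.22,0,0,0,0,-1.2,-0.06,0.28,0,0,0,0,-1.5,-0.08,0.33,0,0,0]

```text
clock: 12.72
position: [524.8, -5.0, 305.8]
ee_rot: [1.0, 0.026, 0.0, -0.0]
contact_force: [5.6, 0.0, -5.7]
gripper_width: 21.1
```

>>> play_rows:
  motion: [0,-0.3,-0.015,0.05,0,0,0,0,-0.6,-0.03,0.09,0,0,0,0,-0.9,-0.045,0.13,0,0,0,0,-1.2,-0.06,0.16,0,0,0,0,-1.5,-0.08,0.18,0,0,0]

```text
clock: 13.35
position: [509.8, -5.8, 307.5]
ee_rot: [1.0, 0.026, -0.0, -0.0]
contact_force: [5.6, -0.6, -6.5]
gripper_width: 21.1
```

```bash
python3 look.py s8
```

```text
13.35 [509.8  -5.8 307.5] [ 5.6 -0.6 -6.5] [ 9.997e-01  2.570e-02 -1.000e-04 -1.000e-04]
```

View pics/s8.png

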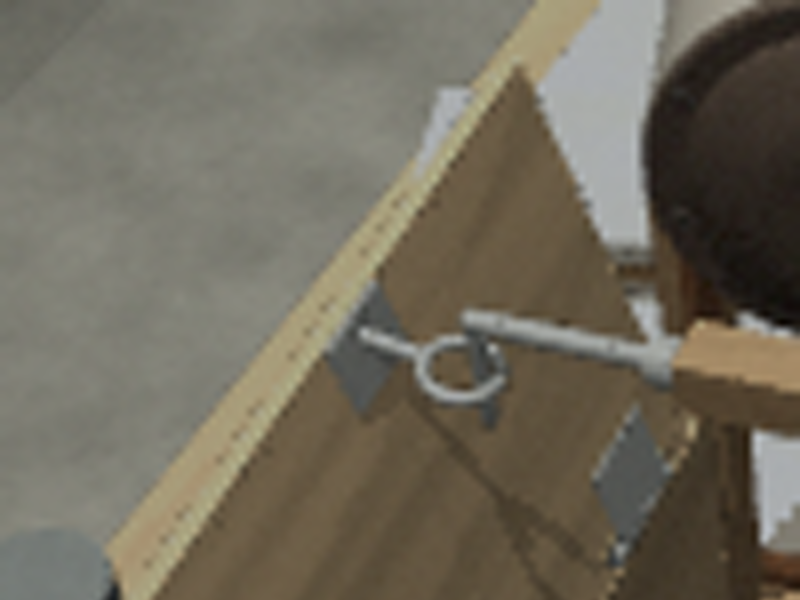

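>>> play_rows:
  motion: [0,-0.3,-0.015,-0.02,0,0,0,0,-0.6,-0.03,-0.04,0,0,0,0,-0.9,-0.045,-0.07,0,0,0,0,-1.2,-0.06,-0.1,0,0,0,0,-1.5,-0.08,-0.14,0,0,0]

```text
clock: 14.02
position: [495.8, -6.6, 307.1]
ee_rot: [1.0, 0.026, 0.002, -0.0]
contact_force: [5.9, 0.2, -3.7]
gripper_width: 21.1
```

>>> play_rows:
  motion: [0,-0.25,-0.01,-0.04,0,0,0,0,-0.5,-0.03,-0.08,0,0,0,0,-0.75,-0.04,-0.13,0,0,0,0,-1.0,-0.05,-0.18,0,0,0,0,-1.2,-0.06,-0.23,0,0,0]

```text
clock: 14.65
position: [484.1, -7.2, 305.1]
ee_rot: [1.0, 0.026, 0.002, -0.0]
contact_force: [6.4, -0.7, -3.0]
gripper_width: 21.1
```

```bash
python3 look.py s9
```

```text
14.65 [484.1  -7.2 305.1] [ 6.4 -0.7 -3. ] [ 9.997e-01  2.580e-02  2.200e-03 -1.000e-04]
```

View pics/s9.png

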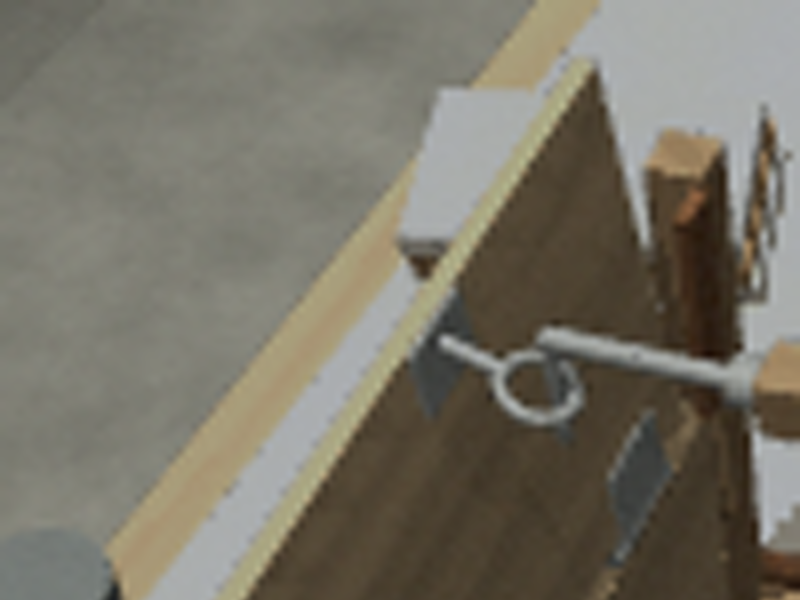

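```bash
cat > flap.py <<'E'
from h import *
def flap(d):
    v,u=np.mgrid[140:270,180:300].reshape(2,-1); P=back('side',d[v,u],np.stack([u,v],1)); P=P[(d[v,u]>0)&(P[:,2]>165)&(P[:,2]<325)&(P[:,0]>610)&(abs(P[:,1])<130)]
    rng=np.random.default_rng(0);best=None
    for _ in range(300):
        a,b,c=P[rng.integers(len(P),size=3)];k=np.cross(b-a,c-a);l=np.linalg.norm(k)
        if l<1000: continue
        i=abs((P-a)@k/l)<2.5
        if best is None or i.sum()>best.sum(): best=i
    Q=P[best];m=Q.mean(0);k=np.linalg.svd(Q-m,full_matrices=False)[2][2];k*=-np.sign(k[0])
    # x at y=0,z=150
    return best.sum(),np.arcsin(k[2]), m[0]-(k[1]*(0-m[1])+k[2]*(150-m[2]))/k[0]
if __name__=='__main__':
    print(flap(np.load('side3.npy')),flap(np.load('cur.npy')))
E
python3 flap.py
```

```text
(np.int64(3689), np.float64(0.6753018075139875), np.float64(663.2332003619226)) (np.int64(2586), np.float64(0.11391874740574912), np.float64(662.2959346575336))
```

>>> play_rows:
  motion: [0,-0.2,-0.01,-0.03,0,0,0,0,-0.4,-0.02,-0.07,0,0,0,0,-0.6,-0.03,-0.1,0,0,0,0,-0.8,-0.04,-0.14,0,0,0,0,-1.0,-0.05,-0.18,0,0,0]

```text
clock: 15.32
position: [474.2, -7.7, 303.3]
ee_rot: [1.0, 0.026, 0.002, -0.0]
contact_force: [6.2, -0.2, -3.2]
gripper_width: 21.0
```

>>> play_rows:
  motion: [0,-0.1,-0.005,-0.02,0,0,0,0,-0.2,-0.01,-0.05,0,0,0,0,-0.3,-0.015,-0.07,0,0,0,0,-0.4,-0.02,-0.1,0,0,0,0,-0.5,-0.025,-0.12,0,0,0]

```text
clock: 15.95
position: [469.2, -7.9, 302.1]
ee_rot: [1.0, 0.026, 0.002, -0.0]
contact_force: [6.3, 0.1, -4.3]
gripper_width: 21.3
```

```bash
python3 look.py s10; python3 flap.py
```

```text
15.95 [469.2  -7.9 302.1] [ 6.3  0.1 -4.3] [ 9.997e-01  2.580e-02  2.200e-03 -1.000e-04]
(np.int64(3689), np.float64(0.6753018075139875), np.float64(663.2332003619226)) (np.int64(2177), np.float64(0.011366508968944537), np.float64(662.2685150043449))
```

View pics/s10.png

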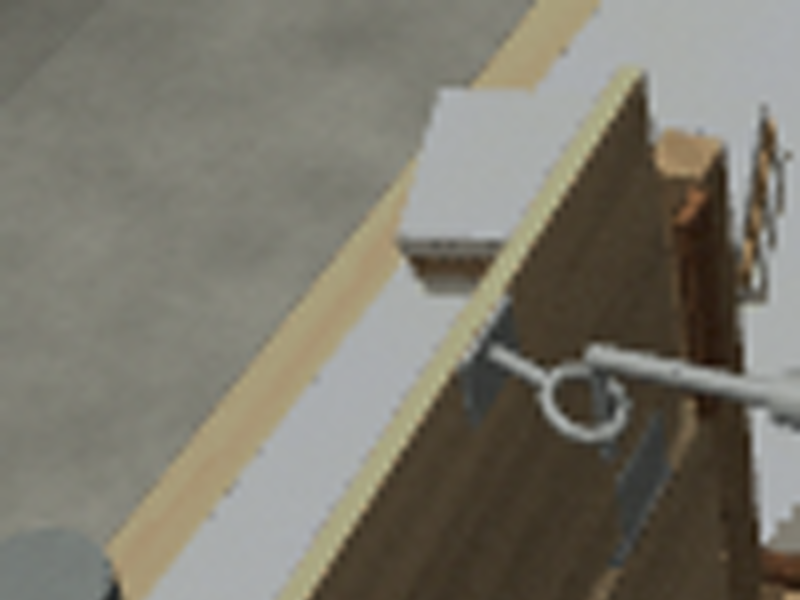

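>>> play_rows:
  motion: [0,-0.07,-0.004,-0.02,0,0,0,0,-0.14,-0.007,-0.03,0,0,0,0,-0.2,-0.01,-0.04,0,0,0,0,-0.25,-0.013,-0.05,0,0,0]

```text
clock: 16.5
position: [467.6, -7.9, 301.6]
ee_rot: [1.0, 0.026, 0.003, -0.0]
contact_force: [8.4, -0.1, -6.0]
gripper_width: 21.0
```

>>> play_rows:
  motion: [0,-0.05,-0.003,0,0,0,0,0,-0.1,-0.005,0,0,0,0,0,-0.15,-0.008,0,0,0,0]

```text
clock: 16.88
position: [466.2, -7.9, 301.7]
ee_rot: [1.0, 0.026, 0.003, -0.0]
contact_force: [9.1, 0.1, -4.9]
gripper_width: 21.0
```

>>> play_rows:
  motion: [0,-0.05,-0.003,0,0,0,0,0,-0.1,-0.005,0,0,0,0,0,-0.15,-0.008,0,0,0,0]

```text
clock: 17.25
position: [466.0, -7.8, 301.8]
ee_rot: [1.0, 0.026, 0.005, -0.0]
contact_force: [13.6, -0.4, -7.8]
gripper_width: 21.3
```

>>> play_rows:
  motion: [0,-0.06,-0.003,0,0,0,0,0,-0.12,-0.006,0,0,0,0,0,-0.18,-0.009,0,0,0,0]

```text
clock: 17.62
position: [465.9, -7.5, 301.9]
ee_rot: [1.0, 0.026, 0.007, -0.001]
contact_force: [18.7, -0.8, -9.8]
gripper_width: 21.5
```

```bash
python3 look.py s11; python3 flap.py
```

```text
17.625 [465.9  -7.5 301.9] [18.7 -0.8 -9.8] [ 9.997e-01  2.560e-02  6.700e-03 -7.000e-04]
(np.int64(3689), np.float64(0.6753018075139875), np.float64(663.2332003619226)) (np.int64(2140), np.float64(0.0030266423923471304), np.float64(660.5427436219767))
```

>>> play_rows:
  motion: [0,0.03,0,-0.05,0,0,0,0,0.03,0,-0.05,0,0,0,0,0.03,0,-0.05,0,0,0,0,0.03,0,-0.05,0,0,0,0,0.03,0,-0.05,0,0,0]

```text
clock: 18.3
position: [465.9, -7.6, 301.5]
ee_rot: [1.0, 0.026, 0.006, -0.001]
contact_force: [16.7, -0.7, -8.0]
gripper_width: 21.1
```

>>> play_rows:
  motion: [0,0,0,0,0,0,0,0,0,0,0,0,0,0,0,0,0,0,0,0,0,0,0,0,0,0,0,0,0,0,0,0,0,0,0]

```text
clock: 18.92
position: [465.9, -7.6, 301.5]
ee_rot: [1.0, 0.026, 0.006, -0.001]
contact_force: [17.6, -1.0, -7.3]
gripper_width: 21.3
```

```bash
python3 look.py s12; python3 flap.py
```

```text
18.925 [465.9  -7.6 301.5] [17.6 -1.  -7.3] [ 9.997e-01  2.560e-02  6.300e-03 -6.000e-04]
(np.int64(3689), np.float64(0.6753018075139875), np.float64(663.2332003619226)) (np.int64(2136), np.float64(0.003816025945007708), np.float64(660.520004674329))
```

View pics/s12.png

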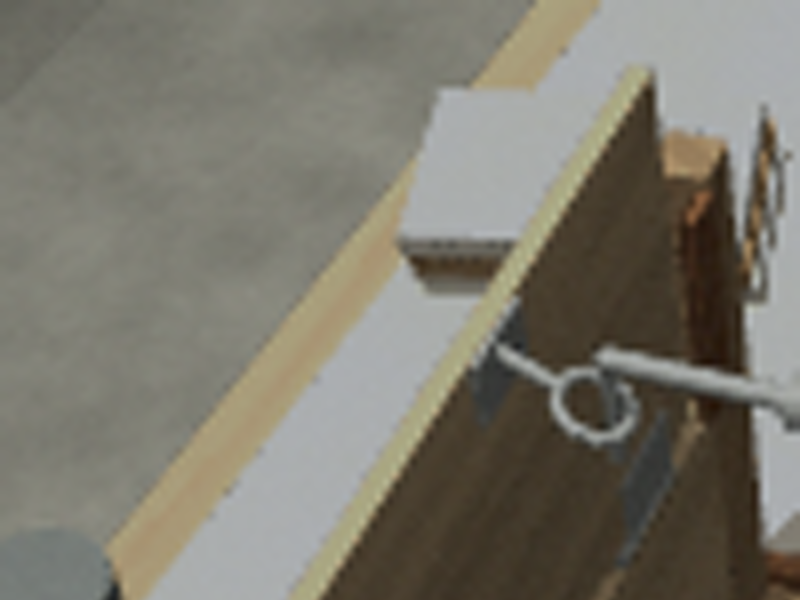

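>>> play_rows:
  motion: [0,0.2,0.01,0,0,0,0,0,0.4,0.02,0,0,0,0,0,0.6,0.03,0,0,0,0,0,0.8,0.04,0,0,0,0,0,0.8,0.04,0,0,0,0]

```text
clock: 19.6
position: [468.3, -8.1, 299.8]
ee_rot: [1.0, 0.026, -0.001, 0.0]
contact_force: [-0.4, 0.3, -1.7]
gripper_width: 21.1
```

```bash
python3 look.py s13; python3 flap.py
```

```text
19.6 [468.3  -8.1 299.8] [-0.4  0.3 -1.7] [ 9.997e-01  2.560e-02 -8.000e-04  1.000e-04]
(np.int64(3689), np.float64(0.6753018075139875), np.float64(663.2332003619226)) (np.int64(2138), np.float64(0.003268797626647696), np.float64(660.5460980582209))
```

View pics/s13.png

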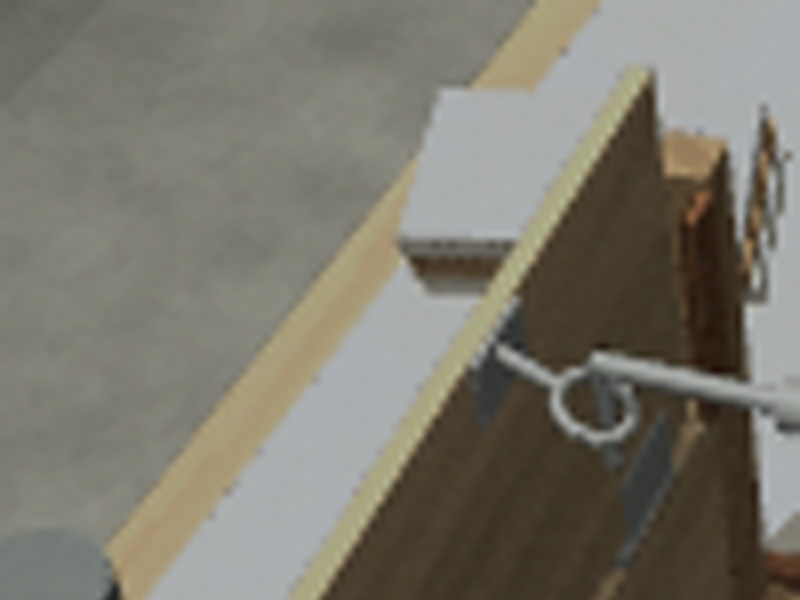

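>>> play_rows:
  motion: [0,0.15,0.01,0,0,0,0,0,0.3,0.02,0,0,0,0,0,0.3,0.02,0.4,0,0,0,0,0.3,0.02,0.8,0,0,0,0,0.3,0.02,1.2,0,0,0]

```text
clock: 20.27
position: [472.1, -7.7, 312.4]
ee_rot: [1.0, 0.026, 0.0, -0.0]
contact_force: [0.1, -0.8, -1.7]
gripper_width: 21.1
```

```bash
python3 look.py s14; python3 flap.py
```

```text
20.275 [472.1  -7.7 312.4] [ 0.1 -0.8 -1.7] [ 9.997e-01  2.570e-02  2.000e-04 -0.000e+00]
(np.int64(3689), np.float64(0.6753018075139875), np.float64(663.2332003619226)) (np.int64(2116), np.float64(0.004666912151994581), np.float64(660.4643095629154))
```

View pics/s14.png

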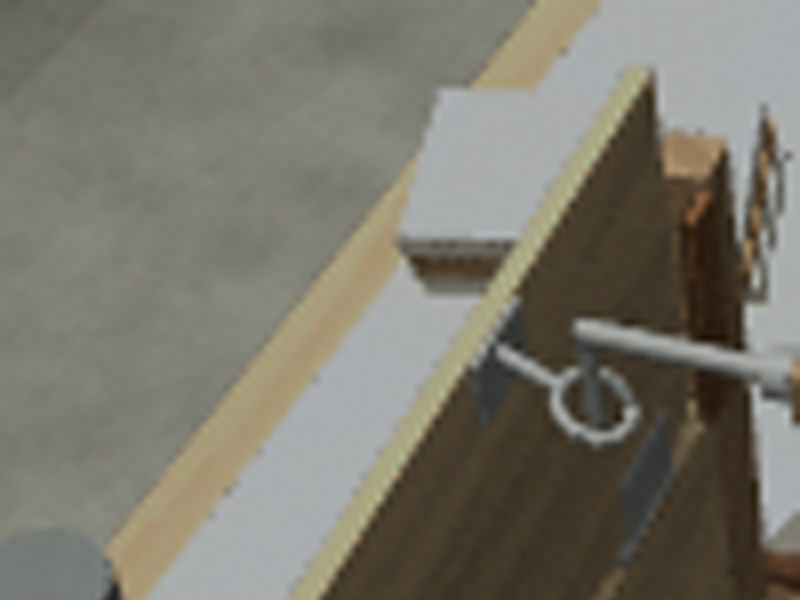

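>>> play_rows:
  motion: [0,0,0,0.8,0,0,0,0,0,0,1.6,0,0,0,0,0,0,2.6,0,0,0,0,0,0,4,0,0,0,0,0,0,4,0,0,0]

```text
clock: 20.95
position: [472.8, -7.7, 353.6]
ee_rot: [1.0, 0.026, 0.002, -0.0]
contact_force: [1.1, 0.2, -1.8]
gripper_width: 21.0
```

```bash
python3 look.py s15; python3 flap.py
```

```text
20.95 [472.8  -7.7 353.6] [ 1.1  0.2 -1.8] [ 9.997e-01  2.570e-02  1.700e-03 -3.000e-04]
(np.int64(3689), np.float64(0.6753018075139875), np.float64(663.2332003619226)) (np.int64(2111), np.float64(0.0017183202116992052), np.float64(660.6356461979054))
```

View pics/s15.png

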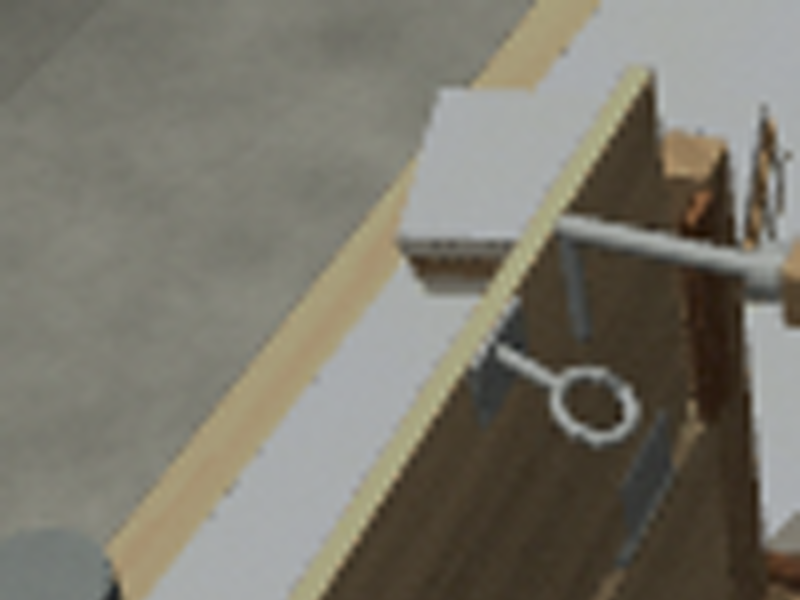

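>>> play_rows:
  motion: [0,-1,-3,0,0,0,-2,0,-1.5,-8,0,0,0,-5,0,-1,-13,0,0,0,-8,0,0.5,-18,0,0,0,-12,0,2,-23,0,0,0,-15]

```text
clock: 21.62
position: [492.1, -239.3, 351.5]
ee_rot: [0.994, -0.106, -0.0, -0.0]
contact_force: [0.6, 1.0, -1.4]
gripper_width: 20.9
```

>>> play_rows:
  motion: [0,2.05,-3.5,0,0,0,-3.4,0,2.05,-4.92,-4,0,0,-3.4,0,2.05,-4.92,-10,0,0,-3.4,0,2.05,-4.92,-16,0,0,-3.4,0,2.05,-4.92,-20,0,0,-3.4]

```text
clock: 22.25
position: [510.7, -286.4, 148.1]
ee_rot: [0.991, -0.135, -0.003, -0.001]
contact_force: [0.4, -0.3, -2.5]
gripper_width: 21.4
```

>>> play_rows:
  motion: [0,0,0,-1.26,0,0,0,0,0,0,-1.26,0,0,0,0,0,0,-1.26,0,0,0]

```text
clock: 22.62
position: [514.0, -287.4, 141.5]
ee_rot: [0.991, -0.134, 0.002, 0.001]
contact_force: [-0.2, -0.7, -2.8]
gripper_width: 21.0
```

```bash
python3 - <<'E'
from h import *
s=arm.read_state(); print(s['clock'],s['position'],s['contact_force'],s['ee_rot'])
p,d=arm.get_image('side'); save(p[120:280,260:420].repeat(4,0).repeat(4,1),'s16')
a=cv2.imread('pics/s2.png')[2::4,2::4]; b=cv2.imread('pics/s16.png')[2::4,2::4]
dd=cv2.absdiff(a,b).max(2); v,u=np.nonzero(dd>40); print(len(u), np.c_[u,v][:20].tolist())
p,d=arm.get_image('wrist'); save(p,'w16')
r=arm.outline_of('pole','wrist'); print([(x['confidence'],x['extent']) for x in r])
E
```

```text
22.625 [ 514.0226875  -287.44146862  141.49594053] [-0.22149512 -0.66594839 -2.79467854] [ 9.90952053e-01 -1.34199515e-01  2.06171982e-03  5.17104819e-04]
781 [[59, 15], [57, 16], [58, 16], [52, 21], [65, 21], [51, 22], [65, 22], [90, 22], [49, 23], [48, 24], [91, 24], [47, 25], [33, 26], [46, 26], [90, 26], [44, 27], [45, 27], [90, 27], [38, 28], [39, 28]]
[(0.64, [280.8, 0.3, 66.8, 359.2])]
```

View pics/s16.png

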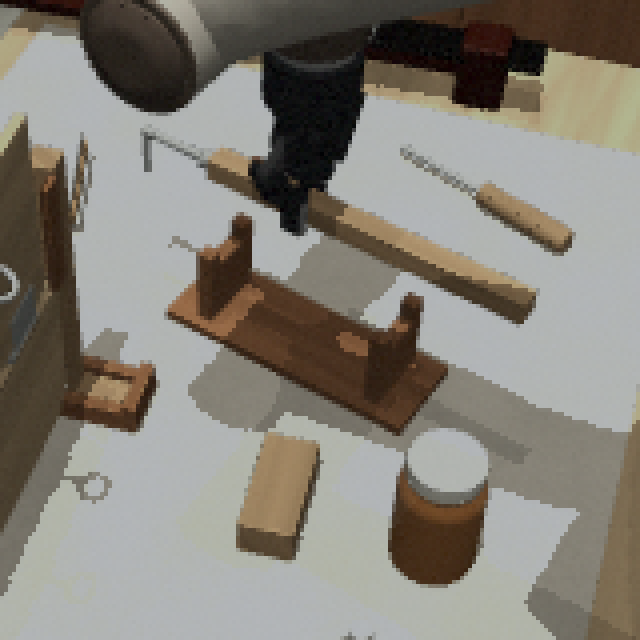

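View pics/w16.png

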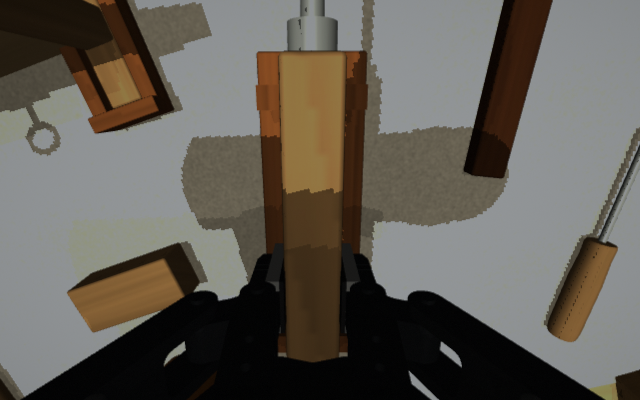

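>>> play_rows:
  motion: [0,0,0,-3,0,0,0,0,0,0,-5.5,0,0,0,0,0,0,-7,0,0,0,0,0,0,-7.7,0,0,0,0,0,0,-7.8,0,0,0]

```text
clock: 23.4
position: [512.9, -287.1, 61.6]
ee_rot: [0.991, -0.134, 0.0, 0.0]
contact_force: [0.2, 0.3, -2.2]
gripper_width: 21.3
```

>>> play_rows:
  motion: [0,0,0,-0.1,0,0,0,0,0,0,-0.15,0,0,0,0,0,0,-0.15,0,0,0]

```text
clock: 23.78
position: [513.2, -287.1, 60.9]
ee_rot: [0.991, -0.134, 0.001, 0.0]
contact_force: [-0.6, 1.1, 1.7]
gripper_width: 21.4
```

```bash
python3 - <<'E'
from h import *
s=arm.read_state(); print(s['clock'],s['position'],s['contact_force'],s['ee_rot'])
p,d=arm.get_image('side'); save(p[140:250,280:400].repeat(5,0).repeat(5,1),'s17')
E
```

```text
23.775 [ 513.15919832 -287.1344263    60.88155307] [-0.57901426  1.06602216  1.65314578] [ 9.90937768e-01 -1.34318361e-01  9.31491843e-04  2.24254343e-04]
```

View pics/s17.png

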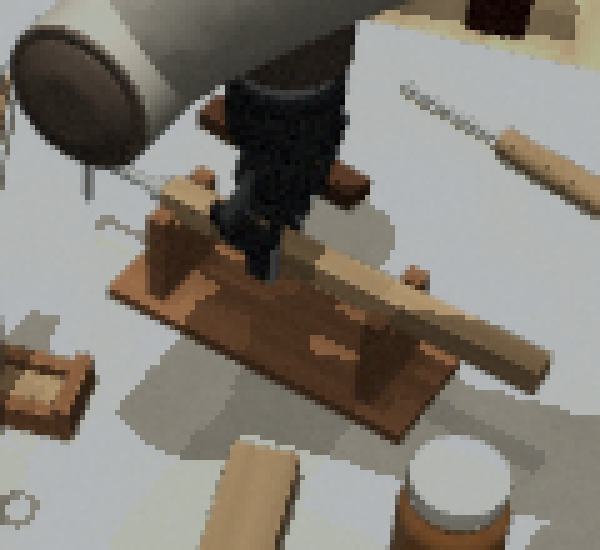

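Pole seated in both notches, with the rest now carrying it. Release and withdraw straight up.

>>> play_rows:
  motion: [20,0,0,0,0,0,0,50,0,0,0,0,0,0,70,0,0,0,0,0,0,70,0,0,0,0,0,0,70,0,0,0,0,0,0]

```text
clock: 24.45
position: [512.5, -287.0, 59.6]
ee_rot: [0.991, -0.134, -0.0, -0.0]
contact_force: [-0.6, 0.7, -0.4]
gripper_width: 60.3
```

>>> play_rows:
  motion: [70,0,0,1,0,0,0,70,0,0,4,0,0,0,70,0,0,9,0,0,0,70,0,0,14,0,0,0,70,0,0,19,0,0,0]

```text
clock: 25.08
position: [512.3, -286.9, 252.4]
ee_rot: [0.991, -0.134, 0.001, 0.0]
contact_force: [1.1, -1.3, 0.4]
gripper_width: 59.7
```

>>> play_rows:
  motion: [70,-2,5,0,0,0,0,70,-4,10,0,0,0,0,70,-6,15,0,0,0,0,70,-8,20,0,0,0,0,70,-10,25,0,0,0,0]

```text
clock: 25.7
position: [411.8, -35.7, 250.7]
ee_rot: [0.991, -0.135, 0.001, -0.0]
contact_force: [0.7, 1.1, 0.5]
gripper_width: 59.8
```

>>> play_rows:
  motion: [70,-1,5,0,0,0,0,70,-2,10,0,0,0,0,70,-2,15,0,0,0,0,70,-2,20,0,0,0,0,70,-2,20,0,0,0,0]

```text
clock: 26.32
position: [392.6, 165.7, 250.5]
ee_rot: [0.991, -0.132, 0.001, -0.001]
contact_force: [-0.3, -0.6, 0.1]
gripper_width: 59.9
```

```bash
python3 - <<'E'
from h import *
s=arm.read_state(); print(s['clock'],s['position'],s['contact_force'])
p,d=arm.get_image('side'); save(p,'s18'); np.save('cur.npy',d); p2,d2=arm.get_image('top'); save(p2,'t18'); 
import flap; print(flap.flap(d))
for n,dd,pp in (('side',d,p),('top',d2,p2)):
    a=cv2.cvtColor(cv2.imread(f'pics/{n}0.png'),cv2.COLOR_BGR2RGB)
    print(n,[(np.round(r['uv'],1).tolist()) for t in('pole','hook') for r in arm.place_of(t,n)[:1]])
    r=arm.outline_of('pole',n)
    if r:
        v,u=np.nonzero(r[0]['mask']&(dd>0)); P=back(n,dd[v,u],np.stack([u,v],1)); T=P[(P[:,2]>86)&(P[:,2]<100)]
        for _ in range(4):
            c=T[:,:2].mean(0); ax=np.linalg.svd(T[:,:2]-c,full_matrices=False)[2][0]; ax*=np.sign(ax[0]); w=(T[:,:2]-c)@[-ax[1],ax[0]]; T=T[abs(w)<13]
        q=(T[:,:2]-c)@ax; print(np.degrees(np.arctan2(ax[1],ax[0])),'tail origin',c+ax*(q.min()+200),np.median(T[:,2]),np.polyfit(q,T[:,2],1)[0])
v=np.hstack([cv2.imread('pics/s18.png')[130:330,170:420],cv2.imread('pics/side0.png')[130:330,170:420]]); cv2.imwrite('pics/cmp.png',cv2.resize(v,(800,320)))
v=np.hstack([cv2.imread('pics/t18.png')[90:290,220:480],cv2.imread('pics/top0.png')[90:290,220:480]]); cv2.imwrite('pics/cmpt.png',cv2.resize(v,(800,308)))
E
```

```text
26.325 [392.57812977 165.69078815 250.52545893] [-0.26330215 -0.64220003  0.11171136]
(np.int64(2187), np.float64(0.0033942334438311775), np.float64(660.5372234554826))
side [[261.8, 190.1], [253.2, 225.6]]
top [[374.0, 210.9], [386.5, 170.8]]
-15.51549243264613 tail origin [ 514.83597952 -285.6496927 ] 91.01175685848222 -0.0008809863986323446
```

View pics/cmp.png

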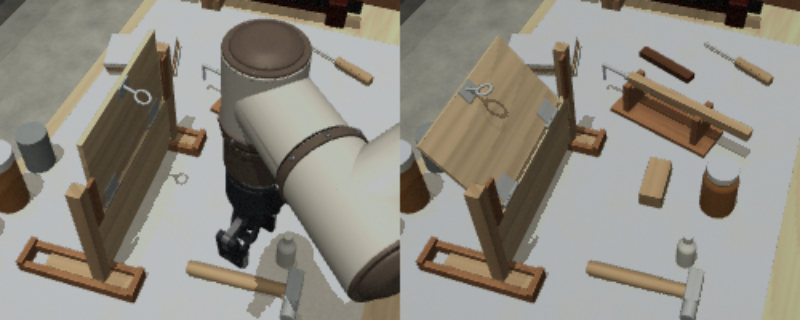

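View pics/cmpt.png

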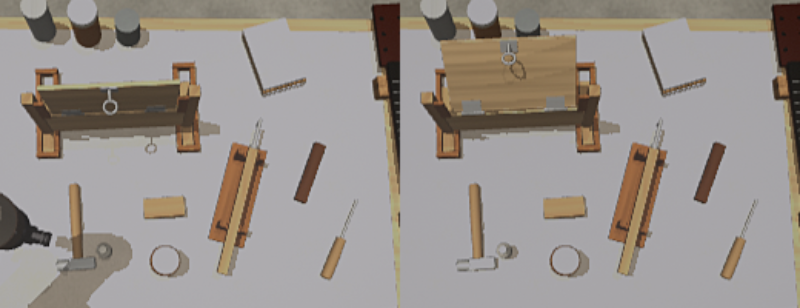

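```bash
python3 -c "
from bench import arm
print(arm.job_done(), arm.read_state()['clock'])"
```

```text
the job is handed in; nothing more can be done
the job is handed in; nothing more can be done
```

The job is done and handed in, at about 26.6 s on the clock. I took the pole from its rest, hooked the eye and drew the flap shut. I kept pulling until the screen stopped, held it, unhooked, and laid the pole back in its rest.

- **Flap:** it read about 0.003 rad just before hand-in, which is shut within what I can measure. That reading did not change after unhooking.
- **Screen:** it slid about 1.7 mm at around 9 N, then did not move as the pull rose from 13.6 to 18.7 N. I took that as the hard end of the track; no picture shows the contact directly.
- **Pull:** I held it for about 1.3 s at 16.7–17.6 N. The highest reading was 18.7 N along the pull, or about 20 N counting the downward drag at the ring. Forces were read at the end of each move, not between.
- **Pole:** it lies level in both notches at the same angle as before (-15.5° against -15.4°), within about 2–3 mm of where it started.
- **Other things on the bench:** comparing the first and last pictures, nothing looked moved. The gripper was open and clear.

One check failed: in the last side picture the arm hid the rest, so the network marked the pole and hook on the screen instead. I relied on the top camera for the pole's final position.

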